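# Slide a jar under the flush spout and set the valve to its pointer

### The job

Slide the empty open jar along the table, without lifting or tipping it, into the low cradle under the spout until it is fully home against the back stop. Then swing the valve's black lever open until it points exactly at the set pointer clamped on the quadrant bar, and leave it there. Keep the valve nearly shut until the jar is home, and do not shift the pointer, the two capped jars or the loose lid.

Things in the scene. Friction and masses are not known exactly. Their poses are not given: they have to be found in the camera images.
- open_jar: Empty open-topped glass jar with a red label band, 80 mm diameter, 95 mm high (neck 75 mm diameter), about 0.2 kg, standing on the table. Origin: centre of its underside; z up its axis.
- station: Fixed gas-flush station: low cradle, spout over it, riser pipe with ball valve, quadrant bar. Origin: on the table at the centre of the cradle. The jar slides in along its +y axis (mouth on the -y side, back stop on the +y side). The spout's tip is 126 mm above the table at (0, +16) mm, 20 mm in diameter; its pipe comes from the +y side, top at 170 mm.
- seat (a point): Where the centre of the jar's underside is when fully home (the station's origin and axes). Cradle walls 4 mm thick, 22 mm high: side walls 86 mm apart inside, from y = -33 to +45 mm, flaring at the mouth to 140 mm wide at y = -77 mm; inner face of the back stop at y = +41 mm.
- valve_axis (a point): Point on the vertical axis of the valve stem, 174 mm above the table, at (40, 170) mm in the station's frame; same axes as the station.
- valve_lever (a joint): Lever angle, rad. 0 = shut, lever along the station's -x; grows clockwise seen from above to 1.571 = fully open, along the station's +y. Level bar 127 mm long from the stem axis; its black grip is 16 mm wide, 42 to 127 mm from the axis, underside 165 and top 183 mm above the table. Stiff (0.25 N m): stays where it is left.
- lever_end (a point): Middle of the outer end face of the lever, 127 mm from the stem axis; its -x axis points outward along the lever.
- set_pointer (a joint): Angle of the set pointer about the stem axis, same zero and sense as the lever: the valve is set when both are equal. Dark steel pointer 55 mm long, 12 mm wide, with a 26 mm wide clamp block, on the flat grey quadrant bar (22 mm wide, 150 mm from the axis, top at 152 mm) beyond the lever's end; its top is 163 mm high.
- pointer_tip (a point): Inner tip of the set pointer, 132 mm from the stem axis and 154 mm above the table; its -x axis points outward from the stem.
- capped_jar_1: Full jar with a white cap and a red label, 80 mm diameter, 105 mm high; origin at the centre of its underside. Leave it alone.
- capped_jar_2: A second full capped jar, the same. Leave it alone.
- loose_lid: White screw lid lying on the table, 84 mm diameter, 16 mm high; origin at the centre of its underside. Leave it alone.
Things that resemble listed ones, but are neither listed nor needed, are in the scene too. Leave any purple look-alike of the open_jar alone.

How it is judged:
On the way, in this order (a step that is already met when the one before it is completed fails the run):
1. the jar stands fully home in the cradle, with the valve still nearly shut (horizontal distance between open_jar and seat below 0.008 m and height (world z) of open_jar below 0.006 m and angle between open_jar's own z axis and vertical below 0.08 rad and value of joint valve_lever below 0.4 rad), for 0.2 s.
2. the lever points at the set pointer (angle between the x axis of lever_end and the x axis of pointer_tip, either way round below 0.08 rad), for 0.2 s.
At the end, for the whole second after the job is handed in: The jar stands upright on the table at rest, its centre within 8 mm of the seat point (home against the back stop), and the lever is at rest within 0.08 rad (4.6 degrees) of the set pointer (horizontal distance between open_jar and seat below 0.008 m and height (world z) of open_jar below 0.006 m and angle between open_jar's own z axis and vertical below 0.08 rad and angle between the x axis of lever_end and the x axis of pointer_tip, either way round below 0.08 rad and linear speed of open_jar below 0.02 m/s and velocity of joint valve_lever between -0.03 and 0.03 rad/s); the robot touches nothing.
It fails at once if the jar lifted more than 20 mm off the table or tipped by more than 0.35 rad (height (world z) of open_jar above 0.02 m or angle between open_jar's own z axis and vertical above 0.35 rad).
It fails at once if the valve opened beyond 0.4 rad while the jar is more than 20 mm from home (value of joint valve_lever above 0.4 rad and horizontal distance between open_jar and seat above 0.02 m).
It fails at once if the set pointer shifted by more than 6 mm (distance of pointer_tip from where it was at the start of the episode above 0.006 m).
It fails at once if a capped jar or the loose lid moved by more than 25 mm (distance of any of capped_jar_1, capped_jar_2, loose_lid from where it was at the start of the episode above 0.025 m).
It also fails if it takes over 64 s, if anything falls off the work surface, if the arm or the gripper's body presses on something with over 40 N, if the wrist force passes 120 N, or if a joint passes its speed limit or range.

### The arm

A 7-joint arm with a two-finger parallel gripper is mounted at the origin on the work surface. World frame = base frame: x ahead of the robot, y to its left, z up, the work surface at z = 0. Lengths are in m, angles in rad, forces in N, time in s.
With the tool pointing down it reaches from about 0.425 to 0.825 m from the base axis. Payload 3.6 kg.
Tool frame: the origin (TCP) lies at the very end of the fingers, on their centre line; the grasp point (between the pads) lies 19 mm behind it (arm.tcp_to_grasp is the distance from the TCP to the grasp point, in m); z points along the fingers, y is the line along which they close (so a half turn about z gives the same grasp; the last joint's range is limited). The gripper opens to 85 mm and grips with 20 to 120 N. Pads are 22 mm wide; open, the fingers measure 114 mm over their backs; the gripper's body (76 mm by 85 mm) begins 54 mm behind the grasp point. The pads swing forward as they close: fully open they stand 13 mm farther back than shut.
Start: joints at [-1.238, 0.615, -0.013, 1.423, 0.008, 1.103, -0.04], TCP at [0.229, 0.608, 0.231] pointing down, gripper open.
Joint ranges: [-3.12, 3.12], [-0.3, 2.06], [-1.34, 1.32], [0.26, 2.42], [-1.36, 4.5], [0.01, 1.98], [-2.84, 2.84]. Speed limits (rad/s): [2.79, 2.79, 3.14, 3.14, 3.14, 3.14, 3.14].

### API

Orientations are given as a unit quaternion [x, y, z, w].
In Python, from workcell import arm gives the robot as it stands.
- The arm moves only by the shell command python3 -m jog 'ROWS'. ROWS is JSON, a list of rows, each an object with "hand": the opening, from 0 (shut) to 1 (fully open); "delta_pos": the shift along the tool's x, y, z in units of 0.05 m (1.0 is 0.05 m), a list of three; "angular": the turn, a rotation vector about the tool's x, y, z in units of pi rad (1.0 is pi rad), a list of three. In form: [{"hand": hand, "delta_pos": [tx, ty, tz], "angular": [ax, ay, az]}, ...]. A call has 1 to 12 rows; each row shifts and turns the commanded pose from where the row before left it, along the tool's axes as they then stand; what a row does not reach is not made up. A row lasts 1/8 s, in which the tool goes at most 62.5 mm and 10.7 degrees, less where a joint would pass 70% of its speed; a pose out of reach is approached as far as the arm can. A call with a number of a shift or a turn outside -1 to 1 is refused whole. A call with a gripper value outside its range is refused whole. The fingers move at their own pace and stop on an object; the grip force is fixed at half the most. Time passes only in rows, so rows that do not move let the fingers close. It gives the time, the measured TCP pose, the force, the opening and the grip force at its end, in the units of the state.
- arm.sense(): the state, without advancing time (a new reading comes with each control period).
- arm.get_image(name): name is "scene" or "side" or "wrist"; returns (picture, depth): 384x512x3 uint8, blue, green, red; 384x512 float32, m along the optical axis (not along the pixel's ray), 0 where there is no reading.
- arm.camera_model(name): a dict with "vfov" (degrees; the focal length in pixels is half the picture's height over the tangent of half this angle, whatever the lens; pixels are square), "cx", "cy" (the principal point, pixels), "origin" and "orientation" of the camera in the world. Camera axes: x right, y down, z forward; pixel columns grow to the right and rows downward; lengths in m; the calibration is good to about 2 mm. A picture is of the moment at which its call begins: read the wrist's pose just before it. camera_model takes no time and is no camera call; for the wrist camera it gives the pose at the moment of the call.
- arm.finish_job(): hands the job in; it is judged then, once.
The state is a dict: "clock": time; "joint_pos": joint angles; "dq": joint speeds; "tau": joint torques, N m; "eef_pos": TCP position; "tcp_rot": TCP orientation; "contact_force": force on the tool from outside, world axes, zero at the start; "ft_torque": the same for the moment, N m; "gripper_width": opening from 0.0 (shut) to 1.0 (fully open); "finger_force": force on a finger pad.
Only numpy, scipy, OpenCV 4.12 (cv2) and the standard library are available. Lean on these libraries where they do the work, as an engineer would, in place of code of your own. Each camera call takes 0.05 s, during which the arm holds its last target. There are 200 camera calls.

## Working session

There is one attempt and no reset: what is moved stays moved. The work goes in short steps, Python scripts to look and compute and a shell command to move; the robot and the scene stay as the last step left them, time stands still between calls to the robot, and variables do not carry over. Pictures are saved under pics/ and viewed, at most 10 in all, crops included, and the job is handed in when it is done.

```bash
mkdir -p pics; ls
cat > h.py <<'E'
import numpy as np, cv2
from scipy.spatial.transform import Rotation as R
from workcell import arm
def cam(n):
    m=arm.camera_model(n); f=192/np.tan(np.radians(m["vfov"])/2)
    return f,m["cx"],m["cy"],np.array(m["origin"]),R.from_quat(m["orientation"]).as_matrix()
def grab(n):
    c=cam(n); p,d=arm.get_image(n); return p,d,c
def plane(c,u,v,z):
    f,cx,cy,o,M=c; r=M@np.array([(u-cx)/f,(v-cy)/f,1]); return o+r*(z-o[2])/r[2]
def cloud(c,d):
    f,cx,cy,o,M=c; v,u=np.mgrid[:d.shape[0],:d.shape[1]]
    P=np.stack([(u-cx)/f*d,(v-cy)/f*d,d],-1)@M.T+o; P[d<=0]=np.nan; return P
E
python3 - <<'E'
from h import *
for n in("scene","side","wrist"):
    p,d,c=grab(n); print(n,arm.camera_model(n)); cv2.imwrite(f"pics/{n}0.png",p); np.savez(f"{n}0.npz",p=p,d=d)
s=arm.sense(); print(s)
E
```

```text
pics
scene {'vfov': 42.20591700030263, 'cx': 262.2910407861562, 'cy': 197.55086441444803, 'origin': array([1.50709147, 0.14686089, 0.91180115]), 'orientation': array([ 0.58463501,  0.68745963, -0.32527561, -0.28248354])}
side {'vfov': 48.295848093012296, 'cx': 257.70787562314973, 'cy': 198.41296005741555, 'origin': array([ 0.29564355, -0.81530261,  0.92744957]), 'orientation': array([ 0.90985005, -0.13945946,  0.06733927, -0.38495373])}
wrist {'vfov': 67.99111154305544, 'cx': 258.25718531187385, 'cy': 195.38076767898613, 'origin': array([0.15611113, 0.63646629, 0.37316914]), 'orientation': array([0.81237669, 0.56269013, 0.08611111, 0.12652593])}
{'clock': 0.15, 'joint_pos': array([-1.2375034 ,  0.61572785, -0.01265241,  1.42454452,  0.0080907 ,
        1.10339044, -0.04039384]), 'dq': array([ 3.92538724e-04, -3.50603652e-03,  5.93930503e-04, -4.75418298e-03,
       -2.24893161e-03,  9.48594883e-05,  2.18699395e-04]), 'tau': array([ 8.83766479e-04, -4.69659984e+01,  2.59787114e-01, -1.71249354e+01,
        1.00077994e-02,  7.16047129e-03,  2.29898404e-06]), 'eef_pos': array([0.2286103 , 0.607842  , 0.23037962]), 'tcp_rot': array([ 1.78880706e-01,  9.83870252e-01, -9.93261014e-04, -1.85774141e-04]), 'contact_force': array([-0.52808792,  0.34864306, -0.06894869]), 'ft_torque': array([0.01781408, 0.0363714 , 0.01983293]), 'finger_force': 0.0, 'gripper_width': 0.999637327896173}
```

View pics/scene0.png

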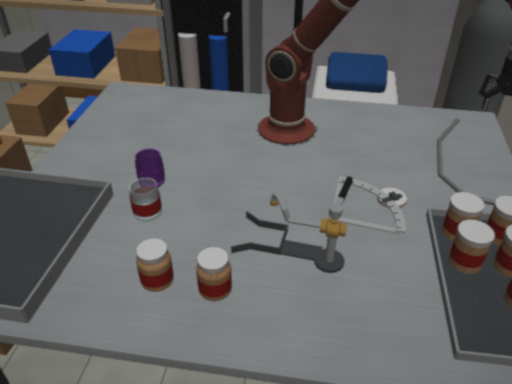

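View pics/side0.png

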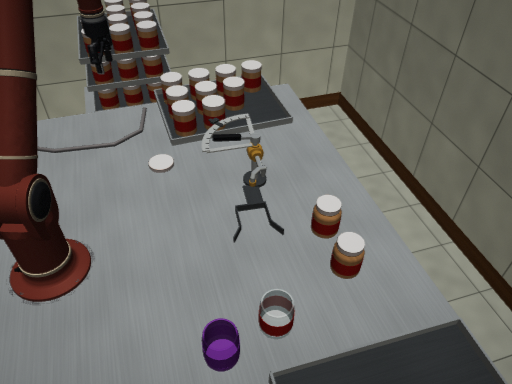

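Scene: open jar with red band at about (145,198), purple look-alike at (150,168), capped jars at (155,265) and (214,273). Cradle mouth is at (232–250,215–250), valve at (333,228), lever grip at (345,188). Side view: jar (277,315), cradle mouth (235–283,235), lever grip (227,137), lid (161,162).

Run:
```python
from h import *
a=np.load("scene0.npz")["p"]; b=np.load("side0.npz")["p"]
A=cv2.resize(a[165:275,220:420],(800,440),interpolation=cv2.INTER_CUBIC)
cv2.imwrite("pics/c1.png",A)
B=cv2.resize(b[105:245,190:300],(630,600*1),interpolation=cv2.INTER_CUBIC) if 0 else cv2.resize(b[105:245,185:295],(471,600),interpolation=cv2.INTER_CUBIC)
cv2.imwrite("pics/c2.png",B)
for n in("scene","side"):
    z=np.load(f"{n}0.npz");P=cloud(cam(n),z["d"]);p=z["p"].astype(int);X=P[...,:2]
    dark=(p.max(2)<85)
    print(n)
    for nm,zl,zh,m in(("cradle",.012,.03,dark),("grip",.172,.19,p.max(2)<60),("lid",.01,.02,p.min(2)>170),("cap",.095,.112,p.min(2)>150),("quad",.14,.158,p.max(2)>0),("ptr",.158,.168,p.max(2)<110)):
        k=m&(P[...,2]>zl)&(P[...,2]<zh)&(P[...,0]>.1)&(P[...,0]<1)&(abs(P[...,1])<.9)
        nn,lab,st,ce=cv2.connectedComponentsWithStats(k.astype(np.uint8))
        for i in range(1,nn):
            if st[i,4]>12: Q=P[lab==i]; print(nm,st[i,4],ce[i].round(),Q.mean(0).round(3),Q.min(0).round(3),Q.max(0).round(3))
```

```text
scene
cradle 6634 [ 35. 229.] [ 0.646 -0.583  0.028] [ 0.446 -0.805  0.022] [ 0.895 -0.478  0.03 ]
cradle 25 [161. 179.] [ 0.384 -0.328  0.024] [ 0.363 -0.336  0.012] [ 0.398 -0.321  0.03 ]
cradle 15 [446. 180.] [0.234 0.512 0.014] [0.215 0.501 0.012] [0.251 0.523 0.017]
cradle 791 [ 58. 267.] [ 0.752 -0.463  0.021] [ 0.459 -0.524  0.012] [ 0.919 -0.45   0.03 ]
cradle 50 [147. 213.] [ 0.543 -0.317  0.027] [ 0.513 -0.358  0.023] [ 0.555 -0.288  0.03 ]
cradle 401 [263. 236.] [0.572 0.009 0.019] [ 0.486 -0.065  0.012] [0.636 0.066 0.029]
cradle 545 [460. 318.] [0.748 0.474 0.019] [0.405 0.439 0.012] [0.86  0.565 0.03 ]
cradle 75 [448. 233.] [0.482 0.486 0.021] [0.452 0.474 0.012] [0.499 0.502 0.03 ]
cradle 38 [497. 240.] [0.491 0.608 0.021] [0.486 0.601 0.012] [0.497 0.617 0.03 ]
cradle 359 [329. 260.] [0.627 0.182 0.015] [0.59  0.145 0.012] [0.659 0.217 0.03 ]
cradle 98 [456. 263.] [0.593 0.491 0.021] [0.56  0.478 0.012] [0.61  0.519 0.03 ]
cradle 115 [502. 268.] [0.588 0.6   0.02 ] [0.55  0.588 0.012] [0.604 0.618 0.03 ]
cradle 136 [158. 283.] [ 0.776 -0.21   0.023] [ 0.744 -0.253  0.
[... 4057 characters left out ...]
08] [0.528 0.478 0.103] [0.606 0.562 0.112]
cap 213 [183. 106.] [0.457 0.515 0.108] [0.418 0.477 0.103] [0.496 0.56  0.112]
cap 337 [328. 203.] [ 0.749 -0.08   0.104] [ 0.716 -0.114  0.099] [ 0.783 -0.045  0.108]
cap 437 [351. 242.] [ 0.744 -0.224  0.104] [ 0.711 -0.258  0.098] [ 0.778 -0.19   0.108]
quad 677 [226. 134.] [0.549 0.252 0.149] [0.457 0.167 0.141] [0.644 0.347 0.158]
quad 18 [263. 169.] [0.604 0.056 0.152] [0.591 0.047 0.141] [0.612 0.065 0.158]
quad 29 [252. 178.] [0.562 0.029 0.15 ] [0.556 0.025 0.141] [0.572 0.036 0.158]
ptr 25 [214. 120.] [0.526 0.319 0.161] [0.513 0.309 0.158] [0.539 0.329 0.164]
ptr 25 [255. 141.] [0.615 0.172 0.164] [0.603 0.166 0.158] [0.629 0.181 0.168]
```

View pics/c1.png

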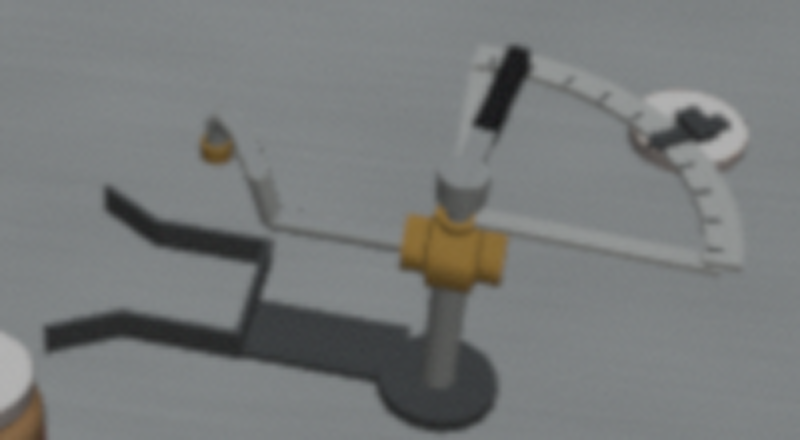

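View pics/c2.png

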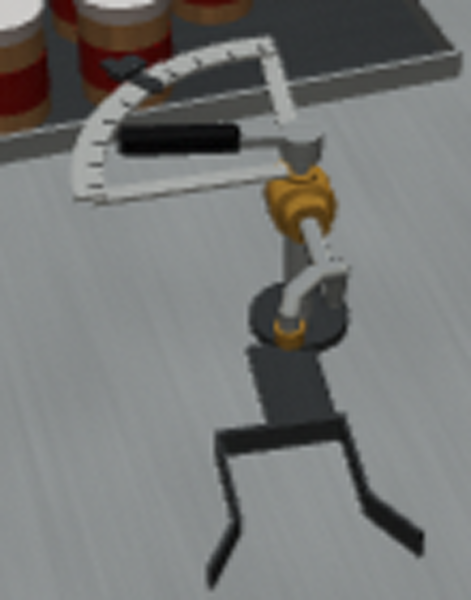

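c1 shows the cradle (mouth at left, far wall bend (157,222), near wall bend (123,312), back stop (240–272,243–345)), the lever along the shut bar, and the pointer at about (690,127). c2 agrees: pointer at (132,70), back stop top from (216,432) to (345,415).

```bash
cat > m.py <<'E'
from h import *
from scipy.optimize import least_squares
cs,cd=cam("scene"),cam("side")
A=lambda u,v,z:plane(cs,220+u/4-.375,165+v/4-.375,z)[:2]
B=lambda u,v,z:plane(cd,185+u/4.283-.38,105+v/4.283-.38,z)[:2]
for nm,p in dict(farTip=A(108,187,.022),farBend=A(157,222,.022),farBack=A(272,243,.022),nearTip=A(47,330,.022),nearBend=A(123,312,.022),nearBack=A(240,348,.022),
 bLback=B(216,432,.022),bRback=B(345,415,.022),bLbend=B(240,522,.022),bRbend=B(368,490,.022),bLtip=B(210,568,.022),bRtip=B(424,535,.022),baseA=A(440,383,.008),baseB=B(300,317,.008)).items(): print(nm,p.round(4))
# quadrant bar: light pixels at height .152, both views, fitted with ring outline
for n,c,f in(("scene",cs,0),("side",cd,0)):
    z=np.load(f"{n}0.npz");P=cloud(c,z["d"]);p=z["p"].astype(int)
    m=(p.min(2)>135)&(p.max(2)-p.min(2)<30)&(abs(P[...,2]-.150)<.007)&(P[...,0]>.4)&(P[...,0]<.68)&(P[...,1]>.15)&(P[...,1]<.4)
    v,u=np.nonzero(m); Q=np.array([plane(c,a,b,.152)[:2] for a,b in zip(u,v)])
    np.save(n+"q.npy",Q)
    ax=np.array([.625,.175])
    for _ in range(6):
        r=np.linalg.norm(Q-ax,axis=1); k=(r>.13)&(r<.17)&(Q[:,0]<ax[0]-.03)&(Q[:,1]>ax[1]+.03)
        s=least_squares(lambda a:np.linalg.norm(Q[k]-a,axis=1)-.150,ax,loss="soft_l1",f_scale=.004); ax=s.x
    print(n,"axis from ring",ax.round(4),k.sum(),"rms",np.sqrt(2*s.cost/k.sum()).round(4))
    # pointer & grip pixels
    for nm,zz,lim,lo,hi in(("ptr",.163,100,.155,.170),("grip",.183,60,.172,.190)):
        m=(p.max(2)<lim)&(P[...,2]>lo)&(P[...,2]<hi)&(P[...,0]>.44)&(P[...,0]<.6)&(P[...,1]>.15)&(P[...,1]<.4)
        if nm=="ptr": m&=P[...,1]>.26
        v,u=np.nonzero(m); Q2=np.array([plane(c,a,b,zz)[:2] for a,b in zip(u,v)]); d=Q2-ax
        print(nm,len(Q2),Q2.mean(0).round(4),"r",np.linalg.norm(d,axis=1).min().round(3),np.linalg.norm(d,axis=1).max().round(3),"world az of mean",np.degrees(np.arctan2(d.mean(0)[1],d.mean(0)[0])).round(1))
        w,V=np.linalg.eigh(np.cov(d.T)); print("  principal az",np.degrees(np.arctan2(V[1,1],V[0,1])).round(1))
E
python3 m.py
python3 - <<'E'
from h import *
for n in("scene","side"):
    z=np.load(f"{n}0.npz");P=cloud(cam(n),z["d"]);p=z["p"].astype(int)
    red=(p[...,2]>p[...,1]+35)&(P[...,0]>.4)&(P[...,0]<.65)&(P[...,1]>-.42)&(P[...,1]<-.22)&(P[...,2]>0)
    Q=P[red]; print(n,len(Q),Q.min(0).round(3),Q.max(0).round(3))
    m=(P[...,2]>.05)&(P[...,2]<.1)&(P[...,0]>.43)&(P[...,0]<.65)&(P[...,1]>-.42)&(P[...,1]<-.22)
    Q=P[m]; print(n,len(Q),Q.min(0).round(3),Q.max(0).round(3))
    from scipy.optimize import least_squares
    Q=P[red]
    s=least_squares(lambda a:np.linalg.norm(Q[:,:2]-a,axis=1)-.040,Q.mean(0)[:2]+[-.02,0],loss="soft_l1",f_scale=.003); print("fit",s.x.round(4))
E
```

```text
farTip [ 0.4861 -0.0516]
farBend [ 0.5163 -0.0125]
farBack [0.5244 0.0664]
nearTip [ 0.6294 -0.0645]
nearBend [ 0.6054 -0.0199]
nearBack [0.6251 0.0581]
bLback [0.5212 0.0641]
bRback [0.6128 0.054 ]
bLbend [ 0.5137 -0.0221]
bRbend [ 0.6047 -0.0194]
bLtip [ 0.4839 -0.0551]
bRtip [ 0.6268 -0.0688]
baseA [0.621  0.1842]
baseB [0.6188 0.178 ]
scene axis from ring [0.6163 0.1846] 256 rms 0.0045
ptr 109 [0.5382 0.3137] r 0.122 0.177 world az of mean 121.2
  principal az 129.6
grip 122 [0.5429 0.2021] r 0.036 0.118 world az of mean 166.6
  principal az 167.4
side axis from ring [0.6172 0.1812] 168 rms 0.0046
ptr 45 [0.5258 0.3103] r 0.128 0.178 world az of mean 125.3
  principal az 119.3
grip 151 [0.5331 0.1925] r 0.043 0.126 world az of mean 172.4
  principal az 166.8
scene 279 [ 0.401 -0.355  0.017] [ 0.559 -0.288  0.061]
scene 796 [ 0.473 -0.368  0.05 ] [ 0.557 -0.287  0.099]
fit [ 0.5131 -0.3288]
side 327 [ 0.4   -0.388  0.019] [ 0.544 -0.322  0.097]
side 835 [ 0.469 -0.371  0.05 ] [ 0.547 -0.291  0.098]
fit [ 0.4729 -0.3913]
```

```bash
cat > go.py <<'E'
# python3 go.py x y z az : total shift (tool axes, 0.05 m units) after turning to tool-x azimuth az (pointing down); turn in tool-axis pi units
import sys; from h import *
def st():
    s=arm.sense(); return np.array(s["eef_pos"]),R.from_quat(s["tcp_rot"]),s
if __name__=="__main__":
    p,r,s=st(); x,y,z,az=map(float,sys.argv[1:5]); a=np.radians(az)
    T=np.array([[np.cos(a),np.sin(a),0],[np.sin(a),-np.cos(a),0],[0,0,-1]]).T if 0 else np.column_stack([[np.cos(a),np.sin(a),0],[np.sin(a),-np.cos(a),0],[0,0,-1]])
    d=np.array([x,y,z])-p
    print("in present axes",(r.as_matrix().T@d/.05).round(3),"in final axes",(T.T@d/.05).round(3),"turn",((r.inv()*R.from_matrix(T)).as_rotvec()/np.pi).round(4))
    print("tcp",p.round(4),"F",s["contact_force"].round(1),"t",s["clock"],"w",round(s["gripper_width"],2),"q",s["joint_pos"].round(2))
E
python3 go.py 0.48 0.25 0.30 174
```

```text
in present axes [-7.225 -4.932 -1.383] in final axes [-5.748 -6.592 -1.392] turn [-0.0006 -0.0001 -0.0812]
tcp [0.2286 0.6078 0.2304] F [-0.5  0.3 -0.1] t 0.15 w 1.0 q [-1.24  0.62 -0.01  1.42  0.01  1.1  -0.04]
```

```bash
python3 -m jog '[{"hand":0.6,"delta_pos":[0,0,-0.7],"angular":[0,0,-0.0406]},{"hand":0.6,"delta_pos":[0,0,-0.7],"angular":[0,0,-0.0406]},{"hand":0.6,"delta_pos":[-0.72,-0.82,0],"angular":[0,0,0]},{"hand":0.6,"delta_pos":[-0.72,-0.82,0],"angular":[0,0,0]},{"hand":0.6,"delta_pos":[-0.72,-0.82,0],"angular":[0,0,0]},{"hand":0.6,"delta_pos":[-0.72,-0.82,0],"angular":[0,0,0]},{"hand":0.6,"delta_pos":[-0.72,-0.82,0],"angular":[0,0,0]},{"hand":0.6,"delta_pos":[-0.72,-0.82,0],"angular":[0,0,0]},{"hand":0.6,"delta_pos":[-0.72,-0.82,0],"angular":[0,0,0]},{"hand":0.6,"delta_pos":[-0.72,-0.82,0],"angular":[0,0,0]},{"hand":0.6,"delta_pos":[0,0,0],"angular":[0,0,0]}]'
python3 - <<'E'
from h import *
p,d,c=grab("wrist"); cv2.imwrite("pics/w1.png",p); np.savez("w1.npz",p=p,d=d,o=c[3],M=c[4])
E
python3 go.py 0.508 -0.366 0.20 174
```

```text
clock: 1.52
eef_pos: [0.4841, 0.2459, 0.301]
tcp_rot: [0.058, 0.998, -0.002, 0.001]
contact_force: [-0.9, 0.2, -0.1]
gripper_width: 0.6
finger_force: 0.0
in present axes [ -1.872 -12.177   2.032] in final axes [ -1.802 -12.19    2.02 ] turn [-0.0003 -0.0001 -0.0018]
tcp [0.4821 0.2496 0.301 ] F [-0.3  1.2 -0.2] t 1.575 w 0.6 q [-0.52  0.38 -0.    1.63  0.    1.13  0.94]
```

View pics/w1.png

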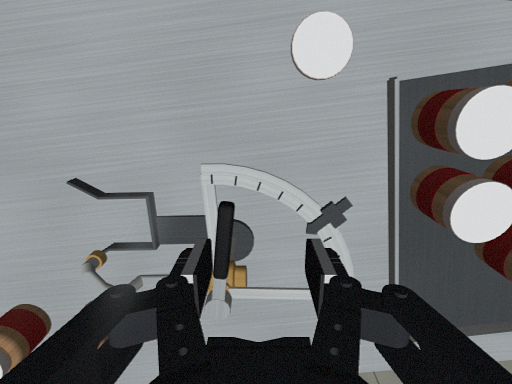

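Wrist view: lever grip from (228,203) to (222,278), the pointer from its tip at about (310,230) to (350,202), the cradle at (70–157,180–250), and the quadrant centred near the stem (216,308).

```bash
cat > w.py <<'E'
import sys; from h import *
def meas(fn):
    z=np.load(fn); f,cx,cy,_,_=cam("wrist"); c=(f,cx,cy,z["o"],z["M"]); p=z["p"].astype(int); P=cloud(c,z["d"])
    out={}
    for nm,zt,lo,hi,lim in(("ptr",.163,.154,.170,95),("grip",.183,.176,.190,50)):
        m=(p.max(2)<lim)&(P[...,2]>lo)&(P[...,2]<hi)&(P[...,0]>.44)&(P[...,0]<.66)&(P[...,1]>.15)&(P[...,1]<.36)
        n,lab,s,ce=cv2.connectedComponentsWithStats(m.astype(np.uint8)); i=1+np.argmax(s[1:,4]); v,u=np.nonzero(lab==i)
        Q=np.array([plane(c,a,b,zt)[:2] for a,b in zip(u,v)],np.float32)
        (x,y),wh,an=cv2.minAreaRect(Q); w,V=np.linalg.eigh(np.cov(Q.T)); e=V[:,1]; e=e if e[1]>-e[0]*0 and (nm=="ptr") or e[0]<0 else -e
        print(nm,ce[i].round(),s[i,4],"mean",Q.mean(0).round(4),"rect",np.round([x,y,*wh],4),"az",np.degrees(np.arctan2(e[1],e[0])).round(1)%180)
        out[nm]=Q
    return c,out
if __name__=="__main__":
    c,o=meas(sys.argv[1])
    if len(sys.argv)<3:
        for nm,u,v,z in(("farTip",69,181,.022),("farBend",102,195,.022),("farBack",153,193,.022),("nearBack",156,249,.022),("quadCornerOut",202,165,.152),("quadCorner2",352,299,.152),("stem",216,308,.185)): print(nm,plane(c,u,v,z)[:2].round(4))
    for ax in([.621,.180],[.618,.182]):
        az={k:np.degrees(np.arctan2(*(q.mean(0)-ax)[::-1])) for k,q in o.items()}; print(ax,{k:round(float(a),1) for k,a in az.items()},"lever-ptr",round(float(az["grip"]-az["ptr"]),1))
E
python3 w.py w1.npz
```

```text
ptr [329. 216.] 749 mean [0.527  0.3169] rect [0.5293 0.3155 0.0278 0.0551] az 122.4
grip [223. 240.] 1115 mean [0.533  0.2048] rect [0.5349 0.2044 0.0154 0.0844] az 166.7
farTip [ 0.4841 -0.0465]
farBend [ 0.5119 -0.0024]
farBack [0.5178 0.0773]
nearBack [0.6136 0.0602]
quadCornerOut [0.4595 0.1902]
quadCorner2 [0.6434 0.3424]
stem [0.6117 0.1851]
[0.621, 0.18] {'ptr': 124.5, 'grip': 164.2} lever-ptr 39.8
[0.618, 0.182] {'ptr': 124.0, 'grip': 165.0} lever-ptr 41.0
```

```bash
python3 -m jog '[{"hand":0.6,"delta_pos":[-0.15,-1,0],"angular":[0,0,0]},{"hand":0.6,"delta_pos":[-0.15,-1,0],"angular":[0,0,0]},{"hand":0.6,"delta_pos":[-0.15,-1,0],"angular":[0,0,0]},{"hand":0.6,"delta_pos":[-0.15,-1,0],"angular":[0,0,0]},{"hand":0.6,"delta_pos":[-0.15,-1,0],"angular":[0,0,0]},{"hand":0.6,"delta_pos":[-0.15,-1,0],"angular":[0,0,0]},{"hand":0.6,"delta_pos":[-0.15,-1,0],"angular":[0,0,0]},{"hand":0.6,"delta_pos":[-0.15,-1,0.2],"angular":[0,0,0]},{"hand":0.6,"delta_pos":[-0.15,-1,0.5],"angular":[0,0,0]},{"hand":0.6,"delta_pos":[-0.15,-1,0.5],"angular":[0,0,0]},{"hand":0.6,"delta_pos":[-0.15,-1,0.5],"angular":[0,0,0]},{"hand":0.6,"delta_pos":[-0.15,-1,0.3],"angular":[0,0,-0.002]}]'
python3 -m jog '[{"hand":0.6,"delta_pos":[0,0,0],"angular":[0,0,0]},{"hand":0.6,"delta_pos":[0,0,0],"angular":[0,0,0]}]'
python3 - <<'E'
from h import *
p,d,c=grab("wrist"); cv2.imwrite("pics/w2.png",p); np.savez("w2.npz",p=p,d=d,o=c[3],M=c[4])
E
python3 go.py 0.508 -0.366 0.062 174
```

```text
clock: 3.08
eef_pos: [0.5089, -0.3527, 0.1995]
tcp_rot: [0.047, 0.999, 0.002, -0.001]
contact_force: [0.8, 0.8, 0.4]
gripper_width: 0.6
finger_force: 0.0
clock: 3.32
eef_pos: [0.509, -0.3517, 0.2009]
tcp_rot: [0.048, 0.999, 0.001, 0.0]
contact_force: [0.1, 0.0, -0.0]
gripper_width: 0.6
finger_force: 0.0
in present axes [ 1.000e-03 -3.040e-01  2.788e+00] in final axes [-0.005 -0.297  2.788] turn [0.0007 0.0002 0.0032]
tcp [ 0.5093 -0.3512  0.2014] F [ 0.9 -0.3 -0.3] t 3.375 w 0.6 q [ 0.48  0.6   0.15  1.56 -0.1   0.99  2.14]
```

View pics/w2.png

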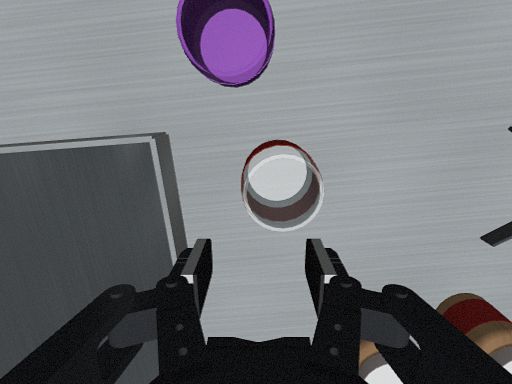

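The rim ellipse is centred near (284,193), spanning u 245–324 and v 155–231; the jar floor is near (278,178).

Run:
```python
from h import *
z=np.load("w2.npz"); f,cx,cy,_,_=cam("wrist"); c=(f,cx,cy,z["o"],z["M"]);print(c[3].round(3))
for nm,u,v,h in(("rim",284.5,192.5,.095),("L",245,193,.095),("R",324,193,.095),("T",284,155,.095),("B",284,231,.095),("floor",278,178,.004)): print(nm,plane(c,u,v,h).round(4))
# TCP pixel check
p=np.array(arm.sense()["eef_pos"]); q=c[4].T@(p-c[3]); print("tcp px",(q[:2]/q[2]*f+[cx,cy]).round(0))
```

```text
[ 0.432 -0.344  0.344]
rim [ 0.5099 -0.3264  0.095 ]
L [ 0.5069 -0.3624  0.095 ]
R [ 0.5138 -0.2905  0.095 ]
T [ 0.4755 -0.3245  0.095 ]
B [ 0.5482 -0.3295  0.095 ]
floor [ 0.5191 -0.3268  0.004 ]
tcp px [257. 251.]
```

```bash
python3 -m jog '[{"hand":0.6,"delta_pos":[0,-0.24,0.3],"angular":[0,0,0.0025]},{"hand":0.6,"delta_pos":[0,0,0.6],"angular":[0,0,0]},{"hand":0.6,"delta_pos":[0,0,0.6],"angular":[0,0,0]},{"hand":0.6,"delta_pos":[0,0,0.6],"angular":[0,0,0]},{"hand":0.6,"delta_pos":[0,0,0.4],"angular":[0,0,0]},{"hand":0.6,"delta_pos":[0,0,0.22],"angular":[0,0,0]},{"hand":0.6,"delta_pos":[0,0,0],"angular":[0,0,0]}]'; python3 go.py 0.508 -0.363 0.065 174
```

```text
clock: 4.25
eef_pos: [0.5063, -0.3655, 0.0646]
tcp_rot: [0.053, 0.999, 0.0, -0.001]
contact_force: [0.8, 0.1, 0.0]
gripper_width: 0.603
finger_force: 0.0
in present axes [-0.028  0.054 -0.008] in final axes [-0.028  0.054 -0.008] turn [ 0.0002 -0.0004 -0.0004]
tcp [ 0.5063 -0.3655  0.0646] F [0.8 0.1 0. ] t 4.25 w 0.6 q [ 0.52  0.77  0.13  1.67 -0.13  0.72  2.17]
```

```bash
python3 -m jog '[{"hand":0.3,"delta_pos":[0,0.05,0],"angular":[0,0,0]},{"hand":0.15,"delta_pos":[0,0,0],"angular":[0,0,0]},{"hand":0.0,"delta_pos":[0,0,0],"angular":[0,0,0]},{"hand":0.0,"delta_pos":[0,0,0],"angular":[0,0,0]},{"hand":0.0,"delta_pos":[0,0,0],"angular":[0,0,0]},{"hand":0.0,"delta_pos":[0,0,0],"angular":[0,0,0]},{"hand":0.0,"delta_pos":[0,0,0],"angular":[0,0,0]},{"hand":0.0,"delta_pos":[0,0,0],"angular":[0,0,0]}]'
python3 - <<'E'
from h import *
p,d,c=grab("side"); q,_,_=grab("wrist")
cv2.imwrite("pics/g1.png",np.hstack([cv2.resize(p[240:384,180:372],(400,300)),cv2.resize(q,(400,300))]))
E
python3 go.py 0.5545 -0.062 0.065 174
```

```text
clock: 5.25
eef_pos: [0.5071, -0.364, 0.0658]
tcp_rot: [0.053, 0.999, -0.0, 0.0]
contact_force: [-0.0, -0.3, 4.1]
gripper_width: 0.058
finger_force: 61.3
in present axes [-0.301  6.105  0.011] in final axes [-0.311  6.105  0.015] turn [-0.0002  0.0002 -0.0005]
tcp [ 0.5071 -0.3639  0.0658] F [-1.  -1.3  5.3] t 5.35 w 0.06 q [ 0.51  0.77  0.13  1.67 -0.13  0.71  2.17]
```

View pics/g1.png

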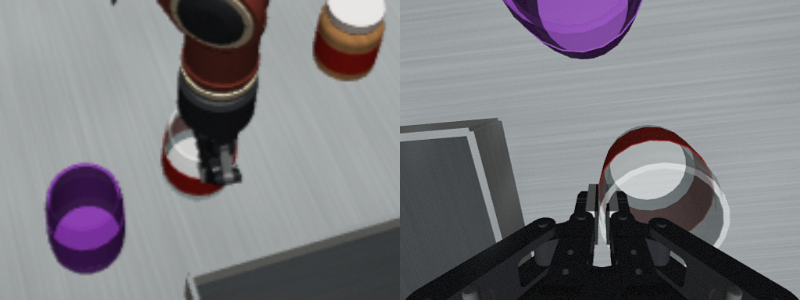

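Both views show the jar upright, its -y wall gripped between the pads and still flat on the table. Dragging it to the cradle mouth.

```bash
python3 -m jog '[{"hand":0.0,"delta_pos":[-0.02,0.2,0],"angular":[0,0,0]},{"hand":0.0,"delta_pos":[-0.02,0.4,0],"angular":[0,0,0]},{"hand":0.0,"delta_pos":[-0.03,0.5,0],"angular":[0,0,0]},{"hand":0.0,"delta_pos":[-0.03,0.5,0],"angular":[0,0,0]},{"hand":0.0,"delta_pos":[-0.03,0.5,0],"angular":[0,0,0]},{"hand":0.0,"delta_pos":[-0.03,0.5,0],"angular":[0,0,0]},{"hand":0.0,"delta_pos":[-0.03,0.5,0],"angular":[0,0,0]},{"hand":0.0,"delta_pos":[-0.03,0.5,0],"angular":[0,0,0]},{"hand":0.0,"delta_pos":[-0.03,0.5,0],"angular":[0,0,0]},{"hand":0.0,"delta_pos":[-0.03,0.4,0],"angular":[0,0,0]},{"hand":0.0,"delta_pos":[0,0.2,0],"angular":[0,0,0]},{"hand":0.0,"delta_pos":[0,0,0],"angular":[0,0,0]}]'
python3 - <<'E'
from h import *
p,d,c=grab("scene"); q,_,_=grab("wrist")
cv2.imwrite("pics/g2.png",np.hstack([cv2.resize(p[165:315,150:350],(400,300)),cv2.resize(q,(400,300))]))
E
python3 go.py 0.555 -0.066 0.0655 174
```

```text
clock: 6.85
eef_pos: [0.546, -0.1294, 0.0657]
tcp_rot: [0.052, 0.999, 0.0, 0.0]
contact_force: [0.8, -1.4, 5.1]
gripper_width: 0.055
finger_force: 61.7
in present axes [-0.047  1.28   0.005] in final axes [-0.047  1.28   0.003] turn [0.0003 0.0001 0.    ]
tcp [ 0.546  -0.1294  0.0657] F [ 0.7 -2.6  6. ] t 6.95 w 0.06 q [ 0.09  0.7   0.16  1.86 -0.18  0.6   1.83]
```

View pics/g2.png

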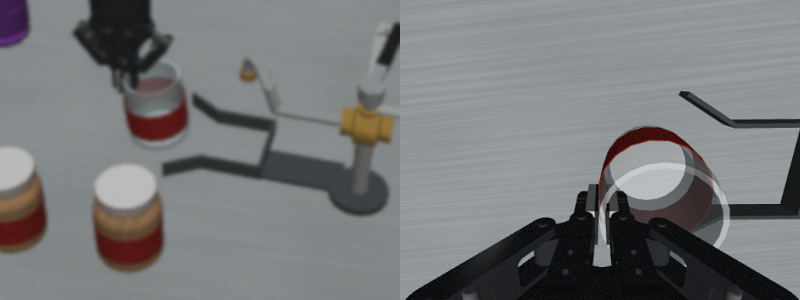

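The jar stands in line with the channel (floor centre v≈168, walls v≈125 and 210 in the wrist half). Going on to just inside the mouth, then releasing.

```bash
python3 -m jog '[{"hand":0.0,"delta_pos":[-0.01,0.2,0],"angular":[0,0,0]},{"hand":0.0,"delta_pos":[-0.01,0.3,0],"angular":[0,0,0]},{"hand":0.0,"delta_pos":[-0.01,0.3,0],"angular":[0,0,0]},{"hand":0.0,"delta_pos":[-0.01,0.3,0],"angular":[0,0,0]},{"hand":0.0,"delta_pos":[0,0.18,0],"angular":[0,0,0]},{"hand":0.0,"delta_pos":[0,0,0],"angular":[0,0,0]},{"hand":0.4,"delta_pos":[0,0,0],"angular":[0,0,0]},{"hand":0.4,"delta_pos":[0,0,0],"angular":[0,0,0]},{"hand":0.4,"delta_pos":[0,0,0],"angular":[0,0,0]},{"hand":0.4,"delta_pos":[0,0,0],"angular":[0,0,0]}]'
python3 go.py 0.555 -0.066 0.0655 174
```

```text
clock: 8.2
eef_pos: [0.5541, -0.0676, 0.065]
tcp_rot: [0.053, 0.999, 0.0, -0.001]
contact_force: [0.4, 0.4, -0.8]
gripper_width: 0.399
finger_force: 0.0
in present axes [-0.014  0.033 -0.01 ] in final axes [-0.014  0.033 -0.01 ] turn [ 0.0001 -0.0003 -0.0005]
tcp [ 0.5541 -0.0676  0.065 ] F [ 0.4  0.4 -0.8] t 8.2 w 0.4 q [-0.03  0.7   0.17  1.86 -0.2   0.6   1.73]
```

```bash
python3 -m jog '[{"hand":0.4,"delta_pos":[0,0,-0.3],"angular":[0,0,0]},{"hand":0.4,"delta_pos":[0,0,-0.5],"angular":[0,0,0]},{"hand":0.4,"delta_pos":[0,0,-0.4],"angular":[0,0,0]},{"hand":0.0,"delta_pos":[0,-0.6,0],"angular":[0,0,0]},{"hand":0.0,"delta_pos":[0,-0.6,0],"angular":[0,0,0]},{"hand":0.0,"delta_pos":[0,-0.1,0.5],"angular":[0,0,0]},{"hand":0.0,"delta_pos":[0,0,0.6],"angular":[0,0,0]},{"hand":0.0,"delta_pos":[0,0,0.6],"angular":[0,0,0]},{"hand":0.0,"delta_pos":[0,0,0],"angular":[0,0,0]},{"hand":0.0,"delta_pos":[0,0,0],"angular":[0,0,0]}]'
python3 - <<'E'
from h import *
p,d,c=grab("side"); q,_,_=grab("wrist")
cv2.imwrite("pics/g3.png",np.hstack([cv2.resize(p[150:300,170:370],(400,300)),cv2.resize(q,(400,300))]))
E
python3 go.py 0.5578 -0.0397 0.038 174
```

```text
clock: 9.45
eef_pos: [0.5486, -0.1329, 0.0418]
tcp_rot: [0.053, 0.999, -0.0, 0.001]
contact_force: [0.1, -1.0, 0.1]
gripper_width: -0.002
finger_force: 0.0
in present axes [0.019 1.872 0.079] in final axes [0.016 1.872 0.08 ] turn [-0.0002  0.001  -0.0005]
tcp [ 0.5488 -0.1329  0.042 ] F [ 0.4  1.  -0.2] t 9.55 w -0.01 q [ 0.1   0.74  0.16  1.86 -0.2   0.56  1.85]
```

View pics/g3.png

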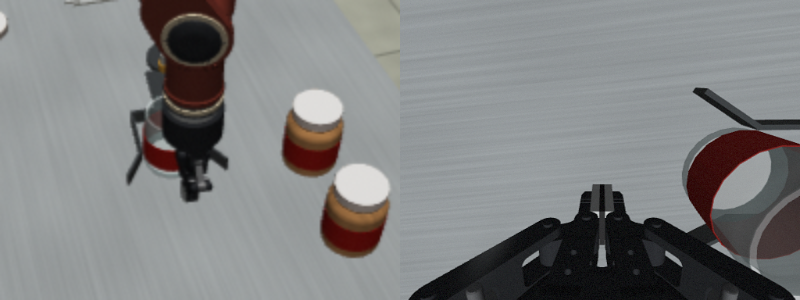

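```bash
python3 -m jog '[{"hand":0.0,"delta_pos":[0,0.2,0.05],"angular":[0,0,0]},{"hand":0.0,"delta_pos":[0,0.2,0],"angular":[0,0,0]},{"hand":0.0,"delta_pos":[0,0.2,0],"angular":[0,0,0]},{"hand":0.0,"delta_pos":[0,0.2,0],"angular":[0,0,0]},{"hand":0.0,"delta_pos":[0,0.2,0],"angular":[0,0,0]},{"hand":0.0,"delta_pos":[0,0.2,0],"angular":[0,0,0]},{"hand":0.0,"delta_pos":[0,0.15,0],"angular":[0,0,0]},{"hand":0.0,"delta_pos":[0,0,0],"angular":[0,0,0]}]'
cat > jar.py <<'E'
from h import *
from scipy.optimize import least_squares
c=cam("wrist"); p,d=arm.get_image("wrist"); P=cloud(c,d); q=p.astype(int)
red=(q[...,2]>q[...,1]+35)&(P[...,0]>.45)&(P[...,0]<.68)&(P[...,1]>-.15)&(P[...,1]<.1)&(P[...,2]>.01)&(P[...,2]<.07)
Q=P[red]; s=least_squares(lambda a:np.linalg.norm(Q[:,:2]-a,axis=1)-.040,Q.mean(0)[:2]+[.03,.01],loss="soft_l1",f_scale=.002)
e=s.x-np.array([.5635,.015]); a=np.radians(-6); print("jar",s.x.round(4),len(Q),"station xy mm",(1000*np.array([[np.cos(a),np.sin(a)],[-np.sin(a),np.cos(a)]])@e).round(1))
cv2.imwrite("pics/jar_last.png",p)
E
python3 jar.py; python3 go.py 0.5578 -0.0397 0.038 174
```

```text
clock: 10.55
eef_pos: [0.5548, -0.0639, 0.0376]
tcp_rot: [0.052, 0.999, 0.001, -0.0]
contact_force: [-0.9, 0.0, -0.0]
gripper_width: 0.0
finger_force: 0.0
jar [0.5611 0.0116] 4597 station xy mm [-2.  -3.6]
in present axes [-0.014  0.496 -0.009] in final axes [-0.014  0.496 -0.009] turn [ 0.0003 -0.0003 -0.0001]
tcp [ 0.5545 -0.0643  0.0375] F [-0.5  0.3 -0.1] t 10.6 w 0.0 q [-0.03  0.74  0.17  1.88 -0.22  0.54  1.75]
```

```bash
for i in 1; do python3 -m jog '[{"hand":0.0,"delta_pos":[0,0.04,0],"angular":[0,0,0]},{"hand":0.0,"delta_pos":[0,0.04,0],"angular":[0,0,0]},{"hand":0.0,"delta_pos":[0,0,0],"angular":[0,0,0]}]'; done; python3 jar.py; python3 go.py 0.5578 -0.0397 0.038 174
```

```text
clock: 10.98
eef_pos: [0.5553, -0.0619, 0.0379]
tcp_rot: [0.053, 0.999, -0.0, 0.0]
contact_force: [0.0, -1.4, 1.8]
gripper_width: -0.001
finger_force: 0.0
jar [0.5615 0.0131] 4664 station xy mm [-1.8 -2.1]
in present axes [-0.004  0.447 -0.002] in final axes [-0.005  0.447 -0.002] turn [-0.0002  0.0001 -0.0007]
tcp [ 0.5552 -0.0619  0.0379] F [-0.9 -1.6  0.4] t 11.025 w 0.0 q [-0.04  0.74  0.17  1.88 -0.22  0.54  1.75]
```

View pics/jar_last.png

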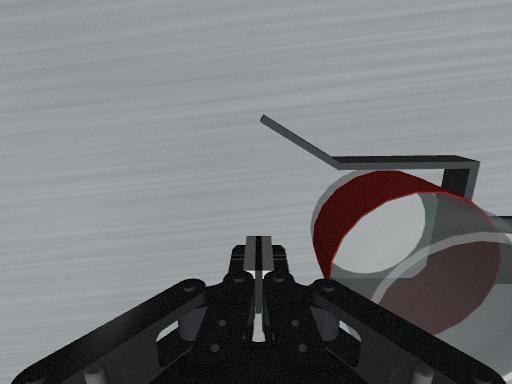

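The jar is in the channel near the back stop (wall at u≈445–478); the upper knuckles push it with about 1.5 N. Creeping forward until the force rises.

```bash
python3 -m jog '[{"hand":0.0,"delta_pos":[0,0.04,0],"angular":[0,0,0]},{"hand":0.0,"delta_pos":[0,0,0],"angular":[0,0,0]}]'; python3 jar.py;python3 -m jog '[{"hand":0.0,"delta_pos":[0,0.04,0],"angular":[0,0,0]},{"hand":0.0,"delta_pos":[0,0,0],"angular":[0,0,0]}]'; python3 jar.py
```

```text
clock: 11.28
eef_pos: [0.5555, -0.0592, 0.0379]
tcp_rot: [0.053, 0.999, 0.0, 0.0]
contact_force: [0.2, -2.6, 0.9]
gripper_width: 0.004
finger_force: 0.0
jar [0.5618 0.0158] 4656 station xy mm [-1.8  0.6]
clock: 11.58
eef_pos: [0.5556, -0.0571, 0.0378]
tcp_rot: [0.053, 0.999, 0.0, -0.0]
contact_force: [-0.3, -1.7, 0.4]
gripper_width: -0.002
finger_force: 0.0
jar [0.562 0.018] 4634 station xy mm [-1.8  2.8]
```

```bash
python3 -m jog '[{"hand":0.0,"delta_pos":[0,0.03,0],"angular":[0,0,0]},{"hand":0.0,"delta_pos":[0,0,0],"angular":[0,0,0]}]'; python3 jar.py;python3 -m jog '[{"hand":0.0,"delta_pos":[0,0.03,0],"angular":[0,0,0]},{"hand":0.0,"delta_pos":[0,0,0],"angular":[0,0,0]}]'; python3 jar.py;python3 -m jog '[{"hand":0.0,"delta_pos":[0,0.03,0],"angular":[0,0,0]},{"hand":0.0,"delta_pos":[0,0,0],"angular":[0,0,0]}]'; python3 jar.py
```

```text
clock: 11.88
eef_pos: [0.5559, -0.0564, 0.038]
tcp_rot: [0.053, 0.999, -0.0, 0.0]
contact_force: [-1.5, -2.2, 2.9]
gripper_width: 0.001
finger_force: 0.0
jar [0.5621 0.0184] 4677 station xy mm [-1.7  3.2]
clock: 12.18
eef_pos: [0.5562, -0.0558, 0.0383]
tcp_rot: [0.054, 0.999, -0.001, 0.001]
contact_force: [-0.2, -6.2, 5.0]
gripper_width: -0.001
finger_force: 0.0
jar [0.5623 0.0186] 4739 station xy mm [-1.6  3.5]
clock: 12.48
eef_pos: [0.5566, -0.0555, 0.0387]
tcp_rot: [0.054, 0.999, -0.001, 0.001]
contact_force: [-0.5, -6.5, 6.2]
gripper_width: 0.0
finger_force: 0.0
jar [0.5624 0.0188] 4752 station xy mm [-1.5  3.7]
```

```bash
python3 -m jog '[{"hand":0.0,"delta_pos":[0,-0.15,0],"angular":[0,0,0]},{"hand":0.0,"delta_pos":[0,-0.4,0],"angular":[0,0,0]},{"hand":0.0,"delta_pos":[0,-0.5,0],"angular":[0,0,0]},{"hand":0.0,"delta_pos":[0,0,-0.6],"angular":[0,0,0]},{"hand":0.0,"delta_pos":[0,0,-1],"angular":[0,0,0]},{"hand":0.0,"delta_pos":[0,0,-1],"angular":[0,0,0]},{"hand":0.0,"delta_pos":[0,0,-1],"angular":[0,0,0]},{"hand":0.0,"delta_pos":[0,0,-1],"angular":[0,0,0]},{"hand":0.3,"delta_pos":[0,0,-0.6],"angular":[0,0,0]},{"hand":0.3,"delta_pos":[0,0,0],"angular":[0,0,0]}]'
python3 go.py 0.482 0.2 0.30 165; python3 jar.py
python3 - <<'E'
from h import *
for n in("scene","side"):
    p,d,c=grab(n); P=cloud(c,d); q=p.astype(int); cv2.imwrite(f"pics/{n}5.png",p)
    m=(P[...,2]>.03)&(P[...,2]<.1)&(P[...,0]>.48)&(P[...,0]<.65)&(P[...,1]>-.06)&(P[...,1]<.075)
    Q=P[m]; print(n,len(Q),np.percentile(Q,1,axis=0).round(3),np.percentile(Q,99,axis=0).round(3))
E
```

```text
clock: 13.78
eef_pos: [0.5517, -0.104, 0.2997]
tcp_rot: [0.052, 0.999, 0.001, 0.002]
contact_force: [0.1, -0.1, -0.5]
gripper_width: 0.299
finger_force: 0.0
in present axes [ 2.018  5.903 -0.007] in final axes [ 2.92   5.513 -0.006] turn [0.0005 0.0014 0.0502]
tcp [ 0.5517 -0.104   0.2997] F [ 0.1 -0.1 -0.5] t 13.775 w 0.3 q [-0.02  0.42  0.26  1.59 -0.12  1.14  1.73]
jar [0.5622 0.0179] 348 station xy mm [-1.6  2.7]
scene 1080 [ 0.526 -0.02   0.031] [0.606 0.057 0.098]
side 829 [ 0.521 -0.025  0.031] [0.596 0.055 0.095]
```

```bash
python3 -m jog '[{"hand":0.5,"delta_pos":[0.34,0.98,0],"angular":[0,0,0]},{"hand":0.5,"delta_pos":[0.34,0.98,0],"angular":[0,0,0]},{"hand":0.5,"delta_pos":[0.34,0.98,0],"angular":[0,0,0]},{"hand":0.5,"delta_pos":[0.34,0.98,0],"angular":[0,0,0]},{"hand":0.5,"delta_pos":[0.34,0.98,0],"angular":[0,0,0]},{"hand":0.5,"delta_pos":[0.34,0.98,0],"angular":[0,0,0.05]},{"hand":0.5,"delta_pos":[0,0,0],"angular":[0,0,0]},{"hand":0.5,"delta_pos":[0,0,0],"angular":[0,0,0]},{"hand":0.5,"delta_pos":[0,0,0],"angular":[0,0,0]}]'
python3 - <<'E'
from h import *
c=cam("wrist");p,d=arm.get_image("wrist"); cv2.imwrite("pics/w3.png",p); np.savez("w3.npz",p=p,d=d,o=c[3],M=c[4])
E
python3 w.py w3.npz x; python3 go.py 0.482 0.2 0.30 165
```

```text
clock: 15.05
eef_pos: [0.4805, 0.1961, 0.2971]
tcp_rot: [0.133, 0.991, -0.001, -0.001]
contact_force: [0.0, -0.9, -0.6]
gripper_width: 0.5
finger_force: 0.0
ptr [383. 199.] 844 mean [0.527  0.3162] rect [0.5298 0.3145 0.0284 0.0553] az 122.2
grip [279. 239.] 1152 mean [0.5337 0.2034] rect [0.5351 0.2029 0.0149 0.0838] az 166.9
[0.621, 0.18] {'ptr': 124.6, 'grip': 165.0} lever-ptr 40.4
[0.618, 0.182] {'ptr': 124.1, 'grip': 165.8} lever-ptr 41.6
in present axes [-0.007  0.08  -0.053] in final axes [-0.007  0.08  -0.052] turn [-0.0004 -0.0001 -0.0014]
tcp [0.4806 0.1962 0.2974] F [-0.  -0.3 -0.3] t 15.1 w 0.5 q [-0.58  0.35  0.21  1.7  -0.08  1.1   0.96]
```

View pics/w3.png

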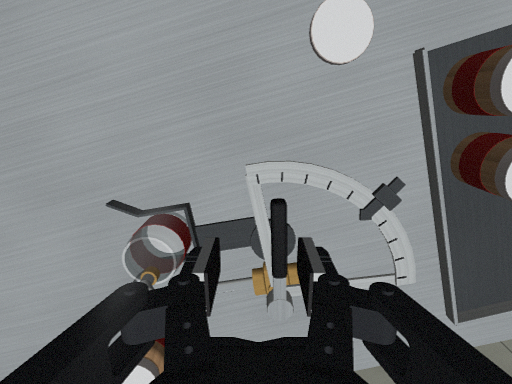

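The jar sits against the back stop at (155,250) in the wrist view; lever grip is at (279,239), pointer at (383,199), both matching their given sizes. Now gripping the lever from above.

```bash
python3 go.py 0.5306 0.204 0.160 166.4
```

```text
in present axes [-0.925  0.416  2.747] in final axes [-0.935  0.386  2.748] turn [-0.0004 -0.0002 -0.0092]
tcp [0.4806 0.1962 0.2974] F [-0.  -0.3 -0.3] t 15.1 w 0.5 q [-0.58  0.35  0.21  1.7  -0.08  1.1   0.96]
```

```bash
python3 -m jog '[{"hand":0.5,"delta_pos":[0,0,0],"angular":[0,0,-0.009]},{"hand":0.5,"delta_pos":[-0.47,0.2,0],"angular":[0,0,0]},{"hand":0.5,"delta_pos":[-0.47,0.19,0],"angular":[0,0,0]},{"hand":0.5,"delta_pos":[0,0,0.5],"angular":[0,0,0]},{"hand":0.5,"delta_pos":[0,0,0.6],"angular":[0,0,0]},{"hand":0.5,"delta_pos":[0,0,0.6],"angular":[0,0,0]},{"hand":0.5,"delta_pos":[0,0,0],"angular":[0,0,0]},{"hand":0.5,"delta_pos":[0,0,0],"angular":[0,0,0]}]'; python3 go.py 0.5306 0.204 0.160 166.4
```

```text
clock: 16.1
eef_pos: [0.5315, 0.2059, 0.214]
tcp_rot: [0.117, 0.993, 0.0, 0.001]
contact_force: [-0.1, -0.1, 0.0]
gripper_width: 0.5
finger_force: 0.0
in present axes [ 0.01  -0.043  1.08 ] in final axes [ 0.008 -0.042  1.08 ] turn [0.0004 0.0006 0.0007]
tcp [0.5315 0.2059 0.214 ] F [-0.1 -0.1  0. ] t 16.1 w 0.5 q [-0.53  0.51  0.19  1.69 -0.11  0.95  1.04]
```

```bash
python3 -m jog '[{"hand":0.5,"delta_pos":[0,-0.04,0.4],"angular":[0,0,0]},{"hand":0.5,"delta_pos":[0,0,0.4],"angular":[0,0,0]},{"hand":0.5,"delta_pos":[0,0,0.27],"angular":[0,0,0]},{"hand":0.5,"delta_pos":[0,0,0],"angular":[0,0,0]},{"hand":0.3,"delta_pos":[0,0,0],"angular":[0,0,0]},{"hand":0.2,"delta_pos":[0,0,0],"angular":[0,0,0]},{"hand":0.1,"delta_pos":[0,0,0],"angular":[0,0,0]},{"hand":0.1,"delta_pos":[0,0,0],"angular":[0,0,0]},{"hand":0.1,"delta_pos":[0,0,0],"angular":[0,0,0]}]'; python3 go.py 0.5306 0.204 0.160 166.4
```

```text
clock: 17.23
eef_pos: [0.5306, 0.204, 0.1603]
tcp_rot: [0.117, 0.993, 0.0, 0.001]
contact_force: [-1.1, -0.7, 6.9]
gripper_width: 0.169
finger_force: 60.8
in present axes [0.    0.001 0.007] in final axes [0.    0.001 0.007] turn [0.0002 0.0004 0.0006]
tcp [0.5306 0.204  0.1603] F [-1.1 -0.7  6.9] t 17.225 w 0.17 q [-0.52  0.57  0.18  1.76 -0.13  0.82  1.05]
```

```bash
python3 -m jog '[{"hand":0.1,"delta_pos":[-0.008,0.168,0],"angular":[0,0,0.0297]},{"hand":0.1,"delta_pos":[-0.008,0.168,0],"angular":[0,0,0.0297]},{"hand":0.1,"delta_pos":[-0.008,0.168,0],"angular":[0,0,0.0297]},{"hand":0.1,"delta_pos":[-0.008,0.168,0],"angular":[0,0,0.0297]},{"hand":0.1,"delta_pos":[0,0,0],"angular":[0,0,0]}]'; python3 go.py 0.5438 0.2330 0.160 145.0
```

```text
clock: 17.85
eef_pos: [0.5449, 0.2353, 0.1604]
tcp_rot: [0.3, 0.954, 0.001, 0.001]
contact_force: [-0.8, -0.7, 4.9]
gripper_width: 0.173
finger_force: 60.8
in present axes [-0.009 -0.051  0.007] in final axes [-0.009 -0.051  0.007] turn [0.0007 0.0005 0.0005]
tcp [0.5449 0.2353 0.1604] F [-0.8 -0.7  4.9] t 17.85 w 0.17 q [-0.62  0.61  0.29  1.69 -0.22  0.87  0.72]
```

```bash
python3 -m jog '[{"hand":0.1,"delta_pos":[-0.008,0.166,0],"angular":[0,0,0.0297]},{"hand":0.1,"delta_pos":[-0.008,0.166,0],"angular":[0,0,0.0297]},{"hand":0.1,"delta_pos":[-0.008,0.166,0],"angular":[0,0,0.0297]},{"hand":0.1,"delta_pos":[-0.008,0.166,0],"angular":[0,0,0.0297]},{"hand":0.1,"delta_pos":[0,0,0],"angular":[0,0,0]},{"hand":0.1,"delta_pos":[0,0,0],"angular":[0,0,0]},{"hand":0.1,"delta_pos":[0,0,0],"angular":[0,0,0]}]'; python3 go.py 0.568 0.2573 0.160 123.7
python3 -m jog '[{"hand":0.25,"delta_pos":[0,0,0],"angular":[0,0,0]},{"hand":0.45,"delta_pos":[0,0,0],"angular":[0,0,0]},{"hand":0.5,"delta_pos":[0,0,0],"angular":[0,0,0]},{"hand":0.5,"delta_pos":[0,0,-0.5],"angular":[0,0,0]},{"hand":0.5,"delta_pos":[0,0,-0.7],"angular":[0,0,0]},{"hand":0.5,"delta_pos":[0.5,0,-0.8],"angular":[0,0,0]},{"hand":0.5,"delta_pos":[0.5,0,-0.8],"angular":[0,0,0]},{"hand":0.5,"delta_pos":[0,0,0],"angular":[0,0,0]},{"hand":0.5,"delta_pos":[0,0,0],"angular":[0,0,0]},{"hand":0.5,"delta_pos":[0,0,0],"angular":[0,0,0]}]'
python3 - <<'E'
from h import *
c=cam("wrist");p,d=arm.get_image("wrist"); cv2.imwrite("pics/w4.png",p); np.savez("w4.npz",p=p,d=d,o=c[3],M=c[4])
E
python3 w.py w4.npz x; python3 go.py 0.568 0.2573 0.160 123.7
```

```text
clock: 18.73
eef_pos: [0.5688, 0.2587, 0.1604]
tcp_rot: [0.471, 0.882, 0.002, 0.001]
contact_force: [2.3, 1.8, 5.9]
gripper_width: 0.172
finger_force: 60.8
in present axes [-0.014 -0.029  0.007] in final axes [-0.014 -0.029  0.007] turn [0.0014 0.0001 0.0007]
tcp [0.5688 0.2587 0.1604] F [2.3 1.8 5.9] t 18.725 w 0.17 q [-0.69  0.67  0.39  1.6  -0.3   0.93  0.39]
clock: 19.98
eef_pos: [0.5393, 0.2979, 0.2977]
tcp_rot: [0.472, 0.882, -0.002, -0.001]
contact_force: [0.5, 0.0, -0.3]
gripper_width: 0.501
finger_force: 0.0
ptr [262. 163.] 829 mean [0.5291 0.3194] rect [0.5303 0.3171 0.0247 0.0563] az 124.2
grip [261. 241.] 1170 mean [0.5705 0.2567] rect [0.5716 0.2555 0.0154 0.0843] az 124.1
[0.621, 0.18] {'ptr': 123.4, 'grip': 123.4} lever-ptr -0.0
[0.618, 0.182] {'ptr': 122.9, 'grip': 122.5} lever-ptr -0.4
in present axes [-0.993  0.033  2.756] in final axes [-0.994  0.023  2.756] turn [-0.001   0.0001 -0.0002]
tcp [0.5394 0.298  0.2978] F [ 0.4  0.2 -0.4] t 20.025 w 0.5 q [-0.8   0.54  0.44  1.43 -0.23  1.23  0.26]
```

The lever (az 124.1°) matches the pointer (124.2°), and the rest of the check can be done numerically.

Run:
```python
from h import *
for n in("scene","side"):
    p,d,c=grab(n); P=cloud(c,d)
    m=(P[...,2]>.03)&(P[...,2]<.1)&(P[...,0]>.48)&(P[...,0]<.65)&(P[...,1]>-.06)&(P[...,1]<.075)
    Q=P[m]; print(n,len(Q),np.percentile(Q,1,axis=0).round(3),np.percentile(Q,99,axis=0).round(3))
print(arm.sense()["contact_force"].round(1)); print(arm.finish_job())
```

```text
scene 1082 [ 0.525 -0.02   0.031] [0.606 0.057 0.098]
side 832 [ 0.521 -0.024  0.031] [0.597 0.055 0.095]
[-0.1  0.1 -0.5]
the job is handed in; nothing more can be done
None
```

The job is handed in: by my own measurements the jar is home against the back stop and the lever is within about 0.5° of the set pointer (the simulator returned no verdict), but I viewed 11 pictures, one over the limit of 10.

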